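Tag out the stone mill and take off its cap

TASK

The bakery's stone mill is to be opened for cleaning: first take the sprung sign clip off the wall of the bread crate, clip it well down on the middle of the mill's upright start lever without switching the lever over, and let go of it. Then unscrew the round cap in the middle of the mill's stone: nobody knows whether its thread is right- or left-handed, so try it one way and, if it will not turn, the other, until it comes free. Lift the cap straight off and finish still holding it in the gripper over the mill, at least 6 cm above its seat, with the clip still on the lever; drop nothing and leave everything else on the table alone.

Things in the scene. Friction and masses are not known exactly. Their poses are not given: they have to be found in the camera images.
- mill: tabletop stone mill, hopper off, fixed. Beech base 200 (x) by 310 (y) by 100 mm; origin on the table under the stone's axis; z up, -x the front with a steel chute (150 mm out), +y its left. Steel stone chamber 170 mm across, top at z 150. Grey control box 110 (x) by 86 (y) mm, top at z 200, centred at y +150; the start lever stands on it
- seat (a point): seat of the cap, on the stone's axis at z 160 mm of the mill (a hub 60 mm across); axes as the mill's. A threaded neck 39 mm across stands 19 mm up from it inside the cap
- lever_top (a point): middle of the top edge of the start lever, at x 0, y 150, z 258 mm of the mill, axes as the mill's. The lever is an upright black paddle on the control box: 8 mm thick (y), 30 mm wide (x), 58 mm of it above the box
- lever (a joint): start lever: 0 rad upright (off); it tips towards the mill's +x (0.7 rad: on) against friction of about 6 N at its top. It must stay below 0.35
- cap: round knurled steel cap on the stone's axis, 52 mm across, 30 tall, about 240 g. Origin at the centre of its underside, z up. At the start it is tight and its x axis (dark line across its top) lies along the mill's x. Grip it across with about 60 N, TCP some 20 mm above the underside
- cap_top (a point): centre of the cap's top. Its thread is a coarse jar thread, right-handed (frees anticlockwise from above) or left-handed (frees clockwise), unmarked, differs from run to run. The wrong way it stops dead within 10 degrees; the right way it turns easily without rising and lifts straight off once turned 50 to 130 degrees; before that the thread holds it down
- clip: steel spring clip like a clothes peg, 75 mm tall, 22 mm wide (x), 60 g, with a blank white sign 46 by 34 mm outside its +y jaw. z from jaw tips up to wings; y is the line along which it opens; origin midway between the jaw tips, on the sign's half (tilts 0.2 rad when fully open). It starts upright on the top edge of the crate's near wall. Squeezing the wings opens the jaws
- clip_pin (a point): the clip's hinge pin, 34 mm above the jaw tips, 41 below the wing tops, midway between the halves. On an 8 mm edge the wings are 35 mm over the outside at the top, 18 at the pin. Fully squeezed (about 25 N, then a hard stop; 40 N holds well) the wings are parallel, 18 mm over all, jaw tips 21 mm apart. It starts 8 mm above the wall's edge; on the lever aim for the same
- clip_jaw (a joint): opening of the clip: 0 rad on an 8 mm edge, 0.40 rad fully squeezed open; the spring presses it shut
- crate: slatted wooden bread crate, fixed, 200 (x) by 260 (y) mm, 85 mm tall; the wall with the clip is the one at -x (its mid-plane at x = -96 mm), 8 mm thick with a straight level top edge at z = 85 mm. Origin under its centre
- bun: bystander: seeded bread roll 86 mm across, 50 tall, in the crate; origin under its centre
- bagel: bystander: bread ring 96 mm across, 32 tall, in the crate; origin under its centre
- hopper: bystander: the mill's steel hopper upside down, 176 mm across at the foot, 140 tall; origin under its centre
- brush: bystander: flat bench brush with wooden handle, about 200 mm long, lying along its x; origin under its middle
- seeds: bystander: jar 72 mm across, 110 tall; origin under its centre
- pin: bystander: rolling pin 350 mm long along its x, 50 mm thick; origin under its middle
- scraper: bystander: steel dough scraper, 130 mm wide (y), 10 mm high; origin under it
- mug: bystander: white mug 80 mm across, 90 tall; origin under its centre
Things that resemble listed ones, but are neither listed nor needed, are in the scene too. Leave any blue or purple look-alike of the clip alone.

How it is judged:
By the outcome, as a careful person would: the job done as asked, in the order asked, and still so for the second after the job is handed in, while the arm keeps its last pose, push and grip.
It also fails if it takes over 54 s, if anything falls off the work surface, if the arm or the gripper's body presses on something with over 40 N, if the wrist force passes 120 N, or if a joint passes its speed limit or range.

ROBOT

A 6-joint arm with a two-finger parallel gripper is mounted at the origin on the work surface. World frame = base frame: x ahead of the robot, y to its left, z up, the work surface at z = 0. Lengths are in m, angles in degrees, forces in N, time in s.
With the tool pointing down it reaches from about 0.325 to 0.775 m from the base axis. Payload 5.5 kg.
Tool frame: the origin (TCP) lies between the finger pads, 19 mm behind the fingertips; this is the grasp point; z points along the fingers, y is the line along which they close (so a half turn about z gives the same grasp; the last joint's range is limited). The gripper opens to 88 mm and grips with 3 to 60 N. Pads are 20 mm wide; open, the fingers measure 115 mm over their backs; the gripper's body (75 mm by 178 mm) begins 61 mm behind the grasp point.
Start: joints at [-3.249, 5.22, 70.514, -0, 104.267, -3.249], TCP at [0.6, -0, 0.241] pointing down, gripper open.
Joint ranges: [-164.24, 164.24], [-49.07, 125.15], [9.68, 141.18], [-86.29, 266.29], [3.28, 154.24], [-151.56, 151.56]. Speed limits (degrees/s): [147.25, 147.25, 172.46, 180, 180, 180].

INTERFACE

Orientations are given as [roll, pitch, yaw] about the fixed x, y, z axes, in that order (R = Rz(yaw) Ry(pitch) Rx(roll)).
In Python, from workcell import observe, capture, get_calibration, finish_job, silhouettes, landmark_of gives the robot as it stands.
- The arm moves only by the tool drive_tool, never from a script. Its argument "moves" is one flat list of numbers, 6 for each row, row after row: the shift along the world's x, y, z each as a share of 50 mm, from -1 to 1, then the turn, a rotation vector about the world's x, y, z each as a share of 0.12 rad, from -1 to 1. In form: [x, y, z, ax, ay, az, x, y, z, ax, ay, az, ...]. A call has 1 to 5 rows; each row shifts and turns the commanded pose from where the row before left it; what a row does not reach is not made up. A row lasts 1/10 s, in which the tool goes at most 50 mm and 8.59 degrees, less where a joint would pass 70% of its speed; a pose out of reach is approached as far as the arm can. A call with a number of a shift or a turn outside -1 to 1 is refused whole. A call with a gripper value outside its range is refused whole. "jaw" is the closure, from 0 (fully open) to 1 (shut), set as the call begins (left out, the last holds). The fingers move at their own pace and stop on an object; "grip_force" is the grip in N (left out, the last holds). Time passes only in rows, so rows that do not move let the fingers close. It gives the time, the measured TCP pose, the force, the opening and the grip force at its end, in the units of the state.
- observe(): the state, without advancing time (a new reading comes with each control period).
- capture(name): name is "scene" or "side" or "wrist"; returns the picture (420x560x3 uint8, blue, green, red); there is no depth.
- get_calibration(name): a dict with "vertical_fov" (degrees; the focal length in pixels is half the picture's height over the tangent of half this angle, whatever the lens; pixels are square), "cx", "cy" (the principal point, pixels), "k1" (the pictures are not rectified: a ray, as slopes to the right and down, at radius r is drawn at 1 + k1 r^2 times it, then the intrinsics apply), "R" (3x3) and "t" (3): a world point X has camera coordinates R X + t; the wrist camera has in their place "T_tool_cam" (4x4, takes a point from camera to tool coordinates, whose origin is the TCP and whose axes are the flange's). Camera axes: x right, y down, z forward; pixel columns grow to the right and rows downward; lengths in m; the calibration is good to about 2 mm. A picture is of the moment at which its call begins: read the wrist's pose just before it. get_calibration takes no time and is no camera call.
- finish_job(): hands the job in; it is judged then, once.
Trained networks look in the newest picture that a camera, given by its name, has taken for a name from the list of things; names that differ only in an ending like _2 or _b are one class to them, and where a whole thing is asked for, a point or a joint stands for the part that bears it (a point fixed in the world has none). Each returns a list of dicts, best first, with "score" (0 to 1); they miss things now and then, are a little off and sometimes report something else, mostly with a low value. They report only what shows in the picture. A call takes as long as a camera call. They do not tell look-alikes from the thing itself.
- silhouettes(camera, query): "region" (420x560 bool, what is visible of it) and "extent" ([centre column, centre row, width, height] in pixels, round what is visible of it).
- landmark_of(camera, query): "pixel" ([row, column] in pixels: a listed point, or the origin of a listed thing).
The state is a dict: "time_s": time; "q": joint angles; "qd": joint speeds; "tau": joint torques, N m; "position": TCP position; "tool_rot": TCP orientation; "ft_force": force on the tool from outside, world axes, zero at the start; "wrist_torque": the same for the moment, N m; "gripper_width": finger opening in m; "gripper_force": force on a finger pad.
Only numpy, scipy, OpenCV 4.12 (cv2) and the standard library are available. Lean on these libraries where they do the work, as an engineer would, in place of code of your own. Each camera call takes 0.05 s, during which the arm holds its last target. There are 200 camera calls.

## Working session

There is one attempt and no reset: what is moved stays moved. The work goes in short steps, Python scripts to look and compute and a tool call to move; the robot and the scene stay as the last step left them, time stands still between calls to the robot, and variables do not carry over. Pictures are saved under pics/ and viewed, at most 10 in all, crops included, and the job is handed in when it is done.

Besides the shell and the picture viewer there is one more tool, called after "Call:" as a command line: name --argument value ..., lists and objects as JSON in quotes. drive_tool: Moves the arm, as the interface text tells. Shift numbers are shares of 50 mm and turn numbers shares of 0.12 rad, none past 1 either way. Its arguments: {"type":"object","properties":{"moves":{"type":"array","items":{"type":"number","minimum":-1,"maximum":1}},"jaw":{"type":"number"},"grip_force":{"type":"number"}},"required":["moves"]}

```bash
mkdir -p pics; cat > h.py <<'E'
import numpy as np, cv2
from scipy.spatial.transform import Rotation as Ro
from workcell import *
def cam(n, st=None):
    c=get_calibration(n); f=210/np.tan(np.radians(c["vertical_fov"])/2)
    K=np.array([[f,0,c["cx"]],[0,f,c["cy"]],[0,0,1.]]); d=np.array([c["k1"],0,0,0,0.])
    if "R" in c: R,t=np.array(c["R"]),np.array(c["t"])
    else:
        T=np.array(c["T_tool_cam"]); W=np.eye(4); W[:3,:3]=Ro.from_euler('xyz',st["tool_rot"],degrees=True).as_matrix(); W[:3,3]=st["position"]
        I=np.linalg.inv(W@T); R,t=I[:3,:3],I[:3,3]
    return K,d,R,t
def ray(C,px):  # px=(col,row)
    K,d,R,t=C; u=cv2.undistortPoints(np.array([[px]],float),K,d)[0,0]
    v=R.T@np.array([u[0],u[1],1]); return -R.T@t, v/np.linalg.norm(v)
def atz(C,px,z): o,v=ray(C,px); return o+v*(z-o[2])/v[2]
def tri(rs):
    A=sum(np.eye(3)-np.outer(v,v) for o,v in rs); b=sum((np.eye(3)-np.outer(v,v))@o for o,v in rs)
    p=np.linalg.solve(A,b); return p,[round(float(np.linalg.norm(np.cross(p-o,v)))*1000,1) for o,v in rs]
def proj(C,X): return cv2.projectPoints(np.array(X,float).reshape(-1,3),cv2.Rodrigues(C[2])[0],C[3],C[0],C[1])[0][:,0]
E
python3 - <<'E'
from h import *
st=observe(); print(st)
a=[]
for n in ("scene","side"):
    im=capture(n); a.append(im); cv2.imwrite(f"pics/{n}0.png",im)
    for q in ("mill","seat","lever_top","cap_top","clip","clip_pin","crate"):
        print(n,q,[(np.round(r["pixel"],1).tolist(),round(r["score"],2)) for r in landmark_of(n,q)][:5])
    C=cam(n); print(np.round(-C[2].T@C[3],3), C[0][0,0])
E
```

```text
{'time_s': 0.0, 'q': array([-3.24869183e+00,  5.26390906e+00,  7.05821396e+01,  3.67966779e-04,
        1.04267420e+02, -3.25065021e+00]), 'qd': array([-0.07633915, -0.04515268,  0.03728327,  0.06663691,  0.02293189,
       -0.0244235 ]), 'tau': array([-3.13584051e-04, -4.46447504e+01, -4.06449509e+01,  6.96761138e-02,
        2.93726998e-02, -1.50731516e-04]), 'position': array([5.99733363e-01, 1.51973149e-05, 2.40195928e-01]), 'tool_rot': array([-1.79886734e+02, -6.79036395e-03,  9.00020420e+01]), 'ft_force': array([-0.33732188, -0.44273514,  0.21276189]), 'wrist_torque': array([ 0.01765295, -0.01116993, -0.01482001]), 'gripper_force': 0.0, 'gripper_width': 0.08789921973244119}
scene mill [([313.0, 267.0], 0.63)]
scene seat [([294.3, 265.4], 0.67)]
scene lever_top [([247.4, 303.0], 0.58)]
scene cap_top [([292.9, 267.8], 0.72)]
scene clip [([158.9, 375.6], 0.64), ([169.2, 341.4], 0.58)]
scene clip_pin [([151.7, 374.9], 0.6), ([162.0, 344.3], 0.49)]
scene crate [([188.5, 358.1], 0.92), ([292.9, 264.4], 0.75)]
[ 0.896 -0.655  1.278] 394.1047449662964
side mill [([215.1, 277.5], 0.62)]
side seat [([173.5, 277.6], 0.94), ([329.6, 202.2], 0.19)]
side lever_top []
side cap_top [([166.3, 278.6], 0.57)]
side clip [([329.7, 202.0], 0.95), ([369.8, 225.5], 0.91), ([210.1, 362.8], 0.38), ([167.0, 277.1], 0.16)]
side clip_pin [([314.3, 195.7], 0.97), ([358.3, 224.7], 0.79), ([375.0, 129.4], 0.67)]
side crate []
[0.064 1.009 0.817] 435.8785637748633
```

View pics/scene0.png

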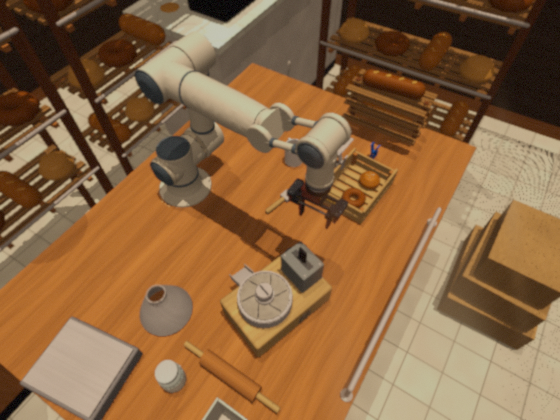

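View pics/side0.png

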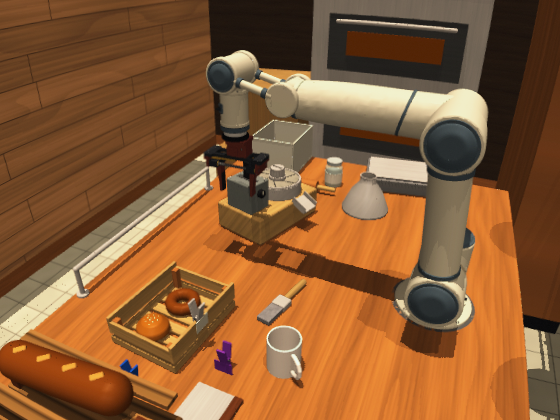

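The scene picture shows the mill (cap at col 267, row 293; lever at 303,250), the crate at (360,188) and a blue look-alike at (375,150). The side picture shows the steel clip with its white sign on the crate wall at (202,315), a purple look-alike at (225,358) and a blue one at (129,370). I choose (202,315).

```bash
python3 - <<'E'
from h import *
S,D=cam("scene"),cam("side")
def T(a,b): p,e=tri([ray(S,a),ray(D,b)]); return np.round(p,3),e
print("cap",T((267.8,292.9),(278.6,166.3)))
print("cap z190", atz(S,(267.8,292.9),.19),atz(D,(278.6,166.3),.19))
print("clip pin",T((344.3,162),(195.7,314.3)), "side atz .093+", atz(D,(195.7,314.3),.127-.034+.034-.034+.0))
print("pin at z .093:",atz(D,(195.7,314.3),.093),atz(S,(344.3,162),.093), "base z .059", atz(D,(202,329.7),.059))
print("lever", atz(S,(303,247.4),.258))
print("crate", atz(S,(358.1,188.5),0))
for n in("side","scene"):
    im=capture(n); c=im[290:390,100:260] if n=="side" else im[130:230,300:460]
    cv2.imwrite(f"pics/{n}c.png",cv2.resize(c,None,fx=5,fy=5,interpolation=cv2.INTER_CUBIC)) if n=="side" else 0
E
```

```text
cap (array([ 0.593, -0.283,  0.188]), [9.4, 9.4])
cap z190 [ 0.60233372 -0.27996143  0.19      ] [ 0.58415082 -0.28574259  0.19      ]
clip pin (array([0.526, 0.381, 0.097]), [3.2, 3.2]) side atz .093+ [0.52550964 0.37666413 0.093     ]
pin at z .093: [0.52550964 0.37666413 0.093     ] [0.5276716  0.38619019 0.093     ] base z .059 [0.5060029  0.38635957 0.059     ]
lever [ 0.62999802 -0.12718137  0.258     ]
crate [0.6134484  0.36684783 0.        ]
```

View pics/sidec.png

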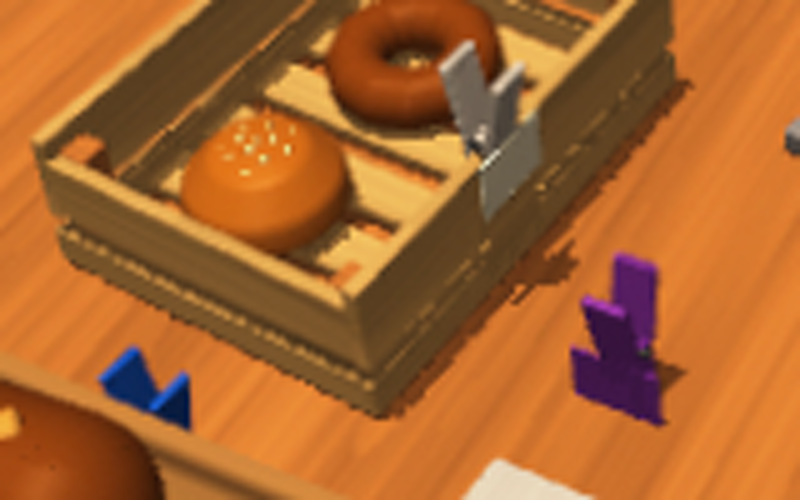

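The close crop confirms the choice: a steel clip with a white sign on the outer (near) face of the crate's near wall, pin at about (480,140) in the crop. The look-alikes stand apart from it. I'll move above it.

Call:
drive_tool --moves '[-0.18,0.9,0.1,0,0,0,-0.18,0.9,0.1,0,0,0,-0.18,0.9,0.1,0,0,0,-0.18,0.9,0.1,0,0,0]'

```text
time_s: 1.3
position: [0.5635, 0.1815, 0.2617]
tool_rot: [180.0, -0.0, 90.0]
ft_force: [0.8, 0.3, 1.0]
gripper_width: 0.088
gripper_force: 0.0
```

Call:
drive_tool --moves '[-0.18,0.9,0.1,0,0,0,-0.18,0.9,0.1,0,0,0,-0.18,0.9,0.1,0,0,0,-0.18,0.9,0.1,0,0,0,0,0,0,0,0,0]'

```text
time_s: 1.8
position: [0.526, 0.3651, 0.2812]
tool_rot: [-180.0, -0.1, 90.4]
ft_force: [1.2, 0.1, -0.4]
gripper_width: 0.0879
gripper_force: 0.0
```

```bash
python3 - <<'E'
from h import *
D=cam("side")
a,b=[atz(D,(100+x/5,290+y/5),.085) for x,y in((358,300),(672,-2))]; print("wall",a,b,np.degrees(np.arctan2(b[0]-a[0],-(b[1]-a[1]))))
print(np.round(get_calibration("wrist")["T_tool_cam"],3).tolist())
st=observe(); print(st["position"],st["tool_rot"],st["q"])
im=capture("wrist"); cv2.imwrite("pics/w1.png",im); W=cam("wrist",st)
for q in("clip","clip_pin","crate"):
  for r in landmark_of("wrist",q): print(q,np.round(r["pixel"],1),round(r["score"],2),atz(W,r["pixel"][::-1],{"clip":.059,"clip_pin":.093,"crate":0}[q]))
im=capture("scene");S=cam("scene")
for q in("cap_top","lever_top","clip_pin"):
  for r in landmark_of("scene",q): print(q,np.round(r["pixel"],1),round(r["score"],2),atz(S,r["pixel"][::-1],{"cap_top":.19,"clip_pin":.093,"lever_top":.258}[q]))
E
```

```text
wall [0.52064202 0.48815647 0.085     ] [0.48675023 0.25173656 0.085     ] -8.158011518844527
[[-0.0, -0.97, -0.245, 0.065], [1.0, -0.0, -0.0, -0.001], [0.0, -0.245, 0.97, -0.145], [0.0, 0.0, 0.0, 1.0]]
[0.52599407 0.36512259 0.28117497] [-1.79957546e+02 -1.02490914e-01  9.03750683e+01] [ 31.66619019  12.35363522  58.60166409   0.11596895 109.02771065
  31.32890906]
clip [173.7 278.8] 0.92 [0.51829487 0.37888095 0.059     ]
clip [124.9 197. ] 0.61 [0.44023587 0.42515472 0.059     ]
clip_pin [181.1 280. ] 0.75 [0.51998464 0.37697722 0.093     ]
clip_pin [124.6 189.7] 0.56 [0.44175045 0.42583084 0.093     ]
crate [192.6 360.6] 0.83 [0.6115806  0.34946438 0.        ]
cap_top [290.6 263.4] 0.75 [ 0.58731169 -0.28082472  0.19      ]
lever_top [245.7 302.5] 0.56 [ 0.62579078 -0.1229439   0.258     ]
clip_pin [158.4 323.9] 0.63 [0.44879507 0.36064544 0.093     ]
clip_pin [162.2 343.4] 0.59 [0.5251033  0.38335022 0.093     ]
clip_pin [153.2 376.8] 0.43 [0.61779275 0.49781362 0.093     ]
```

View pics/w1.png

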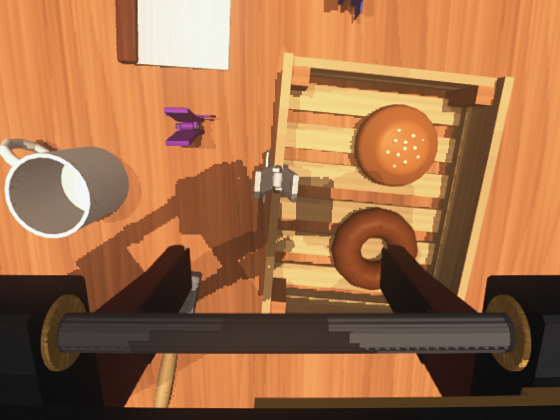

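The wrist picture shows the clip at (277,181), its wings opening across the wall, and the wall's top edge running from (289,55) to (269,310). The purple look-alike is at (187,127), clear of the fingers.

```bash
python3 - <<'E'
from h import *
st=observe(); W=cam("wrist",st)
im=cv2.imread("pics/w1.png"); cv2.imwrite("pics/w1c.png",cv2.resize(im[30:320,230:340],None,fx=2,fy=2,interpolation=cv2.INTER_CUBIC))
a,b=[atz(W,p,.085) for p in((289,57),(269,305))]; print(a,b,np.degrees(np.arctan2(a[0]-b[0],a[1]-b[1])))
for p in ((258,182),(296,182),(277,181)): print(atz(W,p,.134),atz(W,p,.093))
E
```

```text
[0.53090235 0.47553998 0.085     ] [0.5109943  0.24419302 0.085     ] 4.918345664634732
[0.506141   0.37614477 0.134     ] [0.50310541 0.36945653 0.093     ]
[0.53596063 0.37608165 0.134     ] [0.53711037 0.36938455 0.093     ]
[0.52105802 0.37690331 0.134     ] [0.52011611 0.37032153 0.093     ]
```

View pics/w1c.png

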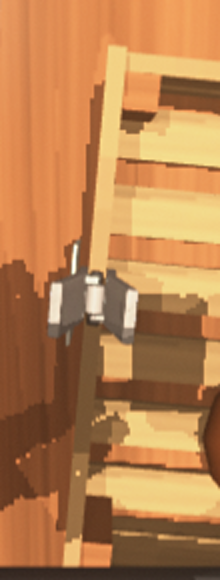

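Call:
drive_tool --moves '[-0.1,0.22,0,0,0,-0.86,0,0,-0.8,0,0,0,0,0,-0.8,0,0,0,0,0,-0.8,0,0,0,0,0,0,0,0,0]'

```text
time_s: 2.7
position: [0.5206, 0.3685, 0.1535]
tool_rot: [-179.4, 0.5, 84.0]
ft_force: [0.2, -0.6, -1.4]
gripper_width: 0.0875
gripper_force: 0.0
```

```bash
python3 - <<'E'
from h import *
st=observe(); print(st["position"],st["tool_rot"])
W=cam("wrist",st); im=capture("wrist"); cv2.imwrite("pics/w2.png",im)
for q in("clip","clip_pin"):
  for r in landmark_of("wrist",q): print(q,np.round(r["pixel"],1),round(r["score"],2),atz(W,r["pixel"][::-1],{"clip":.059,"clip_pin":.093}[q]))
print(proj(W,[.521,.376,.093]))
E
```

```text
[0.52064295 0.36847597 0.1535112 ] [-179.4306295     0.45387      84.01829653]
clip [144. 160.] 0.95 [0.4454711  0.42601541 0.059     ]
clip [205.4 283.4] 0.93 [0.51863735 0.3785345  0.059     ]
clip [279.5 420.3] 0.39 [0.60677605 0.31689759 0.059     ]
clip_pin [148.  143.4] 0.6 [0.44782468 0.42604178 0.093     ]
[[287.10114156 223.12371339]]
```

View pics/w2.png

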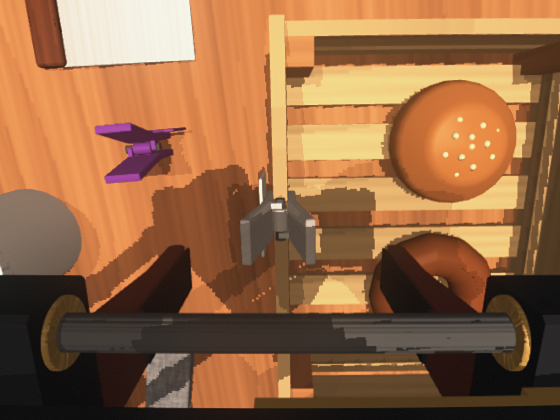

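The clip sits at (279,218), wing tops at (247,245) and (308,245), the wall parallel to the camera's column axis. The purple look-alike stays well left, at (140,150).

```bash
python3 - <<'E'
from h import *
st=observe(); W=cam("wrist",st); print(st["position"],st["tool_rot"])
print("pin",atz(W,(279.5,220),.093)); print("wings",atz(W,(247,241),.134),atz(W,(308,241),.134),"wall", atz(W,(278,30),.085),atz(W,(284,385),.085))
for p in((247,222),(247,263),(309,225),(309,262)): print(atz(W,p,.134))
E
```

```text
[0.52385846 0.3709294  0.1639383 ] [ 1.79874030e+02 -1.00433815e-01  8.40435688e+01]
pin [0.52049498 0.37845901 0.093     ]
wings [0.50530269 0.38039964 0.134     ] [0.53490495 0.37729043 0.134     ] wall [0.53095686 0.48389162 0.085     ] [0.51043306 0.2576734  0.085     ]
[0.50654068 0.38993011 0.134     ]
[0.50382423 0.36904499 0.134     ]
[0.53610852 0.38531703 0.134     ]
[0.53442515 0.36635977 0.134     ]
```

Call:
drive_tool --moves '[-0.07,0.12,-0.3,0,0,0,0,0,-0.5,0,0,0,0,0,-0.1,0,0,0,0,0,0,0,0,0,0,0,0,0,0,0]'

```text
time_s: 3.35
position: [0.52, 0.3775, 0.1179]
tool_rot: [179.9, -0.1, 84.1]
ft_force: [-0.2, 0.3, -0.6]
gripper_width: 0.0876
gripper_force: 0.0
```

```bash
python3 - <<'E'
from h import *
st=observe(); print(st["position"],st["tool_rot"]); W=cam("wrist",st); im=capture("wrist"); cv2.imwrite("pics/w3.png",im); print(observe()["position"])
print(proj(W,[[.5205,.377,.093]]))
for q in("clip","clip_pin"):
  for r in landmark_of("wrist",q)[:2]: print(q,np.round(r["pixel"],1),round(r["score"],2),atz(W,r["pixel"][::-1],{"clip":.059,"clip_pin":.093}[q]))
E
```

```text
[0.51995924 0.37745289 0.11787563] [ 1.79911019e+02 -7.36898483e-02  8.40929232e+01]
[0.5201027  0.37748373 0.11819647]
[[288.14049824 259.89549362]]
clip [162.  145.3] 0.78 [0.44820153 0.42798155 0.059     ]
clip [235.8 283.7] 0.77 [0.5184271  0.37868326 0.059     ]
clip_pin [167.1 122.7] 0.97 [0.45043447 0.42915123 0.093     ]
clip_pin [259.3 285.5] 0.88 [0.51927059 0.37743383 0.093     ]
```

View pics/w3.png

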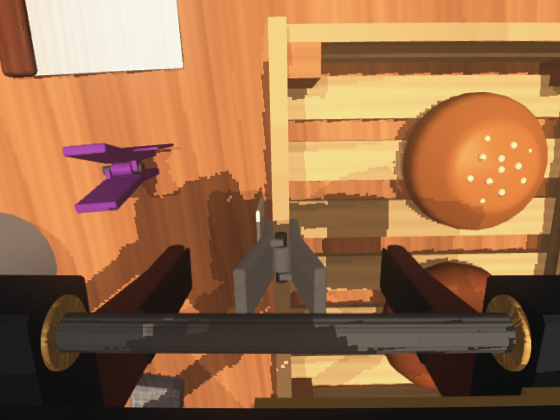

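The clip sits between the open fingers (finger tips at 190 and 382), wings at 235 to 325, so it is about 2 mm left of centre. I'll shift by that and squeeze.

Call:
drive_tool --moves '[-0.05,0,0,0,0,0,0,0,0,0,0,0]'

```text
time_s: 3.7
position: [0.5169, 0.3771, 0.1169]
tool_rot: [180.0, -0.0, 84.1]
ft_force: [-0.1, -0.2, 0.2]
gripper_width: 0.0883
gripper_force: 0.0
```

Call:
drive_tool --moves '[0,0,0,0,0,0,0,0,0,0,0,0,0,0,0,0,0,0,0,0,0,0,0,0,0,0,0,0,0,0]' --jaw 1 --grip_force 40

```text
time_s: 4.2
position: [0.517, 0.377, 0.1163]
tool_rot: [-180.0, 0.0, 84.1]
ft_force: [-0.1, -0.6, -0.0]
gripper_width: 0.0513
gripper_force: 0.0
```

Call:
drive_tool --moves '[0,0,0,0,0,0,0,0,0,0,0,0,0,0,0,0,0,0,0,0,0,0,0,0,0,0,0,0,0,0]'

```text
time_s: 4.7
position: [0.5169, 0.377, 0.1161]
tool_rot: [-180.0, 0.0, 84.1]
ft_force: [0.3, -0.2, -1.1]
gripper_width: 0.0172
gripper_force: 40.0
```

Call:
drive_tool --moves '[0,0,0.2,0,0,0,0,0,0.5,0,0,0,0,0,0.8,0,0,0,0,0,0.8,0,0,0,0,0,0.8,0,0,0]'

```text
time_s: 5.2
position: [0.5167, 0.3769, 0.2738]
tool_rot: [180.0, -0.0, 84.1]
ft_force: [0.0, 0.3, 0.4]
gripper_width: 0.017
gripper_force: 40.0
```

Call:
drive_tool --moves '[0,-0.3,0.4,0,0,-0.5,0,-0.6,0.4,0,0,-0.9,0.15,-0.6,0.4,0,0,-0.9,0.15,-0.6,0.4,0,0,-0.9,0.15,-0.6,0.2,0,0,-0.9]'

```text
time_s: 5.7
position: [0.5395, 0.2409, 0.3647]
tool_rot: [179.9, -0.2, 55.7]
ft_force: [0.3, -0.1, -0.1]
gripper_width: 0.0174
gripper_force: 40.0
```

Call:
drive_tool --moves '[0.15,-0.6,0,0,0,-0.9,0.15,-0.6,0,0,0,-0.9,0.15,-0.6,0,0,0,-0.9,0.15,-0.6,0,0,0,-0.9,0.15,-0.6,0,0,0,-0.9]'

```text
time_s: 6.2
position: [0.5769, 0.0908, 0.3624]
tool_rot: [180.0, -0.1, 24.7]
ft_force: [-0.2, 0.2, -0.7]
gripper_width: 0.0174
gripper_force: 40.0
```

Call:
drive_tool --moves '[0.15,-0.6,0,0,0,-0.9,0.15,-0.6,0,0,0,-0.9,0.15,-0.6,0,0,0,-0.9,0.15,-0.6,0,0,0,-0.9,0,0,0,0,0,0]'

```text
time_s: 6.7
position: [0.6073, -0.0315, 0.3613]
tool_rot: [179.9, 0.0, -0.2]
ft_force: [0.1, 0.3, -0.2]
gripper_width: 0.0173
gripper_force: 40.0
```

```bash
python3 - <<'E'
from h import *
st=observe(); print(st["position"],st["tool_rot"]); 
Z={"cap_top":.19,"lever_top":.258,"mill":0,"seat":.16,"clip_pin":.337}
ims=[]
for n in("wrist","side","scene"):
  C=cam(n,st); im=capture(n); ims.append(im)
  for q in("cap_top","lever_top","mill","seat","clip_pin"):
    for r in landmark_of(n,q)[:2]: print(n,q,np.round(r["pixel"],1),round(r["score"],2),atz(C,r["pixel"][::-1],Z[q]))
S=ims[2][200:360,210:350]; D=ims[1][140:260,200:340]
cv2.imwrite("pics/m4.png",np.hstack([cv2.resize(ims[0],(480,360)),np.vstack([cv2.resize(S,(316,361)),np.zeros((0,316,3),np.uint8)])[:360]]))
cv2.imwrite("pics/wfull.png",ims[0])
E
```

```text
[ 0.60728933 -0.03145343  0.36133326] [ 1.79938277e+02  1.94442586e-02 -1.91198849e-01]
wrist lever_top [179.7 445.4] 0.83 [ 0.63364549 -0.14000123  0.258     ]
wrist mill [181.6 468. ] 0.58 [ 0.59003891 -0.28290043  0.        ]
wrist clip_pin [254.3 288.3] 0.76 [ 0.61050947 -0.03425087  0.337     ]
side cap_top [166.7 276.2] 0.64 [ 0.59056398 -0.27929053  0.19      ]
side lever_top [162.7 247.9] 0.66 [ 0.62767109 -0.13275387  0.258     ]
side mill [172.8 277.2] 0.66 [ 0.72125805 -0.61110676  0.        ]
side mill [212.7 278.8] 0.63 [ 0.58327891 -0.29024101  0.        ]
side seat [168.2 278. ] 0.92 [ 0.60473504 -0.33130973  0.16      ]
side clip_pin [359.  227.9] 0.58 [0.28167462 0.64950065 0.337     ]
side clip_pin [153.9 234.9] 0.49 [ 0.60900375 -0.0129265   0.337     ]
scene cap_top [291.1 264.7] 0.81 [ 0.59144798 -0.2800964   0.19      ]
scene lever_top [293.3 263.1] 0.67 [ 0.6103384  -0.31130706  0.258     ]
scene lever_top [248.5 301.7] 0.45 [ 0.62863105 -0.13246011  0.258     ]
scene mill [312.3 266.2] 0.66 [ 0.58467528 -0.27533592  0.        ]
scene mill [211.2 315.8] 0.17 [0.52219315 0.17553088 0.        ]
scene seat [292.3 264.9] 0.57 [ 0.58571661 -0.27267181  0.16      ]
scene clip_pin [207.2 318.7] 0.61 [ 0.62094527 -0.0265425   0.337     ]
scene clip_pin [149.7 375.3] 0.54 [0.66449343 0.2720546  0.337     ]
```

View pics/m4.png

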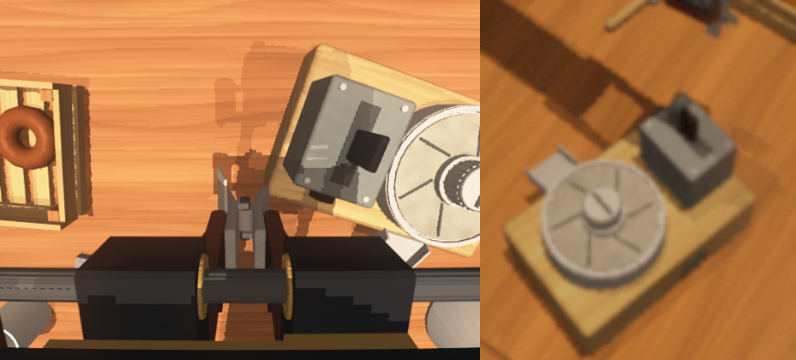

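The wrist half shows the clip held centred between the fingers (245,215), the lever on its box (370,150), and the cap's edge at right. The scene half shows the cap's dark line along the mill's x. Cap to lever measures 151 mm (150 expected), which gives a mill yaw of about -15°.

Call:
drive_tool --moves '[-0.1,-0.7,0,0,0,-0.7,-0.1,-0.7,0,0,0,-0.7,0,-0.6,0,0,0,-0.75,0,0,0,0,0,0,0,0,0,0,0,0]'

```text
time_s: 8.1
position: [0.597, -0.1284, 0.3611]
tool_rot: [-180.0, 0.0, -14.6]
ft_force: [0.2, -1.1, -0.8]
gripper_width: 0.0172
gripper_force: 40.0
```

```bash
python3 - <<'E'
from h import *
st=observe(); print(st["position"],st["tool_rot"]); 
Z={"cap_top":.19,"lever_top":.258,"clip_pin":st["position"][2]-.025}
C=cam("wrist",st); im=capture("wrist"); print(observe()["position"])
for q in Z:
    for r in landmark_of("wrist",q)[:2]: print(q,np.round(r["pixel"],1),round(r["score"],2),atz(C,r["pixel"][::-1],Z[q]))
print(proj(C,[[.629,-.134,.258],[.591,-.28,.19]]))
cv2.imwrite("pics/w5.png",im)
E
```

```text
[ 0.59696367 -0.12841841  0.36113224] [-1.79975987e+02  2.38115185e-02 -1.45864264e+01]
[ 0.59706534 -0.12765084  0.3612906 ]
cap_top [165.4 459.4] 0.91 [ 0.58734303 -0.27914193  0.19      ]
lever_top [147.9 396.9] 0.72 [ 0.62473317 -0.21238388  0.258     ]
clip_pin [256.1 288.1] 0.93 [ 0.59861708 -0.13177517  0.33613224]
[[279.13542951 171.6157931 ]
 [459.78070494 160.93814567]]
```

View pics/w5.png

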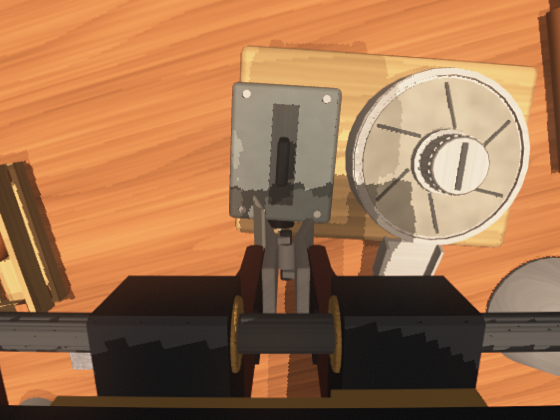

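The wrist picture shows the lever as the dark strip about (284,140) to (282,200) and the cap at (461,165). The box's far edge runs (236,84)-(341,90) and the base's far edge (243,47)-(536,67), so the mill is turned a few degrees further than the tool.

```bash
python3 - <<'E'
from h import *
st=observe(); C=cam("wrist",st)
def yaw(a,b,z,off): A,B=atz(C,a,z),atz(C,b,z); return round(np.degrees(np.arctan2(B[1]-A[1],B[0]-A[0]))-off,1), round(np.linalg.norm(A-B),4)
print("box",yaw((341,90),(236,84),.2,90),"base",yaw((536,67),(243,47),.1,90),"line",yaw((459,187),(465,143),.19,0),"boxside",yaw((331,220),(341,90),.2,0))
im=cv2.imread("pics/w5.png"); g=im.max(2)
for r in range(130,216,5): 
    c=np.where(g[r,262:310]<60)[0]+262; print(r,(c.min(),c.max(),len(c)) if len(c) else None, end="; ")
for p in((284,150),(283,172),(283,190),(283,200)): print(p,atz(C,p,.258))
# box centre from top corners
print([np.round(atz(C,p,.2),4) for p in((236,84),(341,90),(331,220),(231,215))])
E
```

```text
box (np.float64(-17.6), np.float64(0.0817)) base (np.float64(-17.7), np.float64(0.3014)) line (np.float64(-16.0), np.float64(0.0372)) boxside (np.float64(-17.1), np.float64(0.1048))
130 None; 135 None; 140 (np.int64(279), np.int64(288), 10); 145 (np.int64(278), np.int64(295), 18); 150 (np.int64(277), np.int64(293), 17); 155 (np.int64(277), np.int64(293), 17); 160 (np.int64(277), np.int64(293), 17); 165 (np.int64(277), np.int64(293), 17); 170 (np.int64(276), np.int64(293), 18); 175 (np.int64(276), np.int64(292), 17); 180 (np.int64(276), np.int64(287), 12); 185 (np.int64(272), np.int64(293), 22); 190 (np.int64(269), np.int64(292), 24); 195 (np.int64(269), np.int64(290), 22); 200 (np.int64(272), np.int64(280), 9); 205 None; 210 None; 215 None; (284, 150) [ 0.64213579 -0.1390755   0.258     ]
(283, 172) [ 0.62833295 -0.13481795  0.258     ]
(283, 190) [ 0.61661625 -0.13177659  0.258     ]
(283, 200) [ 0.6099887  -0.13005614  0.258     ]
[array([ 0.6962, -0.1144,  0.2   ]), array([ 0.6716, -0.1922,  0.2   ]), array([ 0.5714, -0.1615,  0.2   ]), array([ 0.5966, -0.081 ,  0.2   ])]
```

```bash
python3 - <<'E'
from h import *
st=observe(); C=cam("wrist",st); P=st["position"]; R=Ro.from_euler('xyz',st["tool_rot"],degrees=True).as_matrix()
print(P,st["tool_rot"],st["q"])
for l in (0,.001,.002,.004): print(l,proj(C,P+R@np.array([0,l,.025])))
for f in (.003,-.003): print(f,proj(C,P+R@np.array([f,0,.025])))
L=np.array([.634,-.137]); print("delta", L-P[:2])
E
```

```text
[ 0.59715995 -0.12688261  0.36152435] [-1.79985743e+02 -1.61607744e-02 -1.44562607e+01] [-1.51960904e+01  1.05595426e+01  5.22856118e+01  1.62545327e-02
  1.17138869e+02  8.92675848e+01]
0 [[282.18092766 260.9018143 ]]
0.001 [[284.26078795 260.90192789]]
0.002 [[286.34066043 260.90195964]]
0.004 [[290.50039824 260.90177762]]
0.003 [[282.16661163 255.02295217]]
-0.003 [[282.19517021 266.73108392]]
delta [ 0.03684005 -0.01011739]
```

```bash
python3 - <<'E'
from h import *
st=dict(position=np.array([0.51995924,0.37745289,0.11787563]),tool_rot=np.array([1.79911019e+02,-7.36898483e-02,8.40929232e+01]))
C=cam("wrist",st); print(proj(C,[[.5205,.377,.093],st["position"]-[0,0,.025]]))
st=observe(); C=cam("wrist",st); print(proj(C,[st["position"]-[0,0,.025]]),st["position"],st["tool_rot"]); c=get_calibration("wrist"); print(c["cx"],c["cy"],c["T_tool_cam"])
E
```

```text
[[283.31611147 261.82905115]
 [282.1003327  260.96458574]]
[[282.19389982 260.91557623]] [ 0.59715995 -0.12688261  0.36152435] [-1.79985743e+02 -1.61607744e-02 -1.44562607e+01]
285.47661463691054 214.17592121281555 [[-8.05586155e-05 -9.69506477e-01 -2.45065673e-01  6.60556043e-02]
 [ 9.99999968e-01 -1.93891447e-05 -2.52016983e-04  1.63053459e-03]
 [ 2.39580483e-04 -2.45065686e-01  9.69506448e-01 -1.44650561e-01]
 [ 0.00000000e+00  0.00000000e+00  0.00000000e+00  1.00000000e+00]]
```

Call:
drive_tool --moves '[0.35,-0.05,0,0,0,-0.39,0.36,-0.05,0,0,0,0,0,0,-0.4,0,0,0,0,0,-0.4,0,0,0,0,0,0,0,0,0]'

```text
time_s: 8.8
position: [0.6323, -0.1318, 0.3175]
tool_rot: [180.0, 0.3, -17.2]
ft_force: [0.4, 0.3, -1.9]
gripper_width: 0.0175
gripper_force: 40.0
```

Call:
drive_tool --moves '[0,0,0,0,0,0]'

```text
time_s: 8.9
position: [0.6324, -0.1322, 0.3215]
tool_rot: [-180.0, 0.0, -17.2]
ft_force: [-0.9, -0.1, -0.1]
gripper_width: 0.0172
gripper_force: 40.0
```

```bash
python3 - <<'E'
from h import *
st=observe(); print(st["position"],st["tool_rot"]); im=capture("wrist"); sd=capture("side"); sc=capture("scene")
a=cv2.resize(im[110:310,180:390],None,fx=2.5,fy=2.5,interpolation=cv2.INTER_CUBIC)
D=cam("side");S=cam("scene")
p=proj(D,[st["position"]])[0].astype(int); q=proj(S,[st["position"]])[0].astype(int); print(p,q)
b=[cv2.resize(i[max(r[1]-30,0):max(r[1]-30,0)+83,r[0]-45:r[0]+38],(250,250),interpolation=cv2.INTER_CUBIC) for i,r in((sd,p),(sc,q))]
cv2.imwrite("pics/m6.png",np.hstack([a,np.vstack(b)])); cv2.imwrite("pics/w6.png",im);cv2.imwrite("pics/s6.png",sd)
E
```

```text
[ 0.63239522 -0.13221364  0.32150851] [-1.79998792e+02  3.90095546e-02 -1.71876823e+01]
[245 143] [303 237]
```

View pics/m6.png

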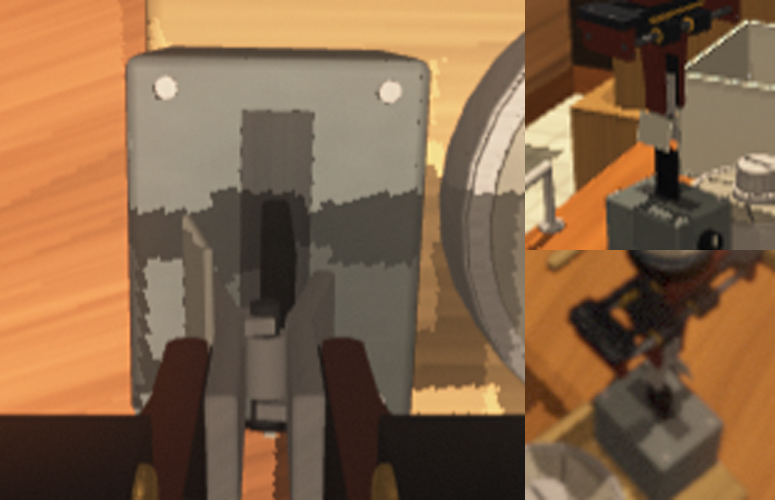

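The lever (crop column 278, slot 243 to 313) stands parallel to and almost under the clip (pin about 267), roughly 2 mm to the mill's -y side. The sign is on the outer left side. Checking the fore-aft offset numerically.

```bash
python3 - <<'E'
from h import *
st=observe(); C=cam("wrist",st); P=st["position"]; R=Ro.from_euler('xyz',st["tool_rot"],degrees=True).as_matrix()
print(get_calibration("wrist")["T_tool_cam"][1][3])
def loc(p,z): return np.round((R.T@(atz(C,p,z)-P))[:2]*1000,1)
f=lambda x,y:(180+x/2.5,110+y/2.5)
print("box far edge",loc(f(279,56),.2),"left",loc(f(131,120),.2),"right",loc(f(428,120),.2),"near corners?",loc(f(140,405),.2),"lever foot front",loc(f(277,198),.2),"slot",loc(f(243,112),.2),loc(f(313,112),.2))
print("pin crop",loc(f(267,365),P[2]-.0233))
r=landmark_of("wrist","clip_pin")
capture("wrist")
for q,z in(("clip_pin",P[2]-.0233),("cap_top",.19),("lever_top",.258)):
  for r in landmark_of("wrist",q)[:2]: print(q,np.round(r["pixel"],1),round(r["score"],2),loc(r["pixel"][::-1],z))
for y in range(180,345,8): print(y, cv2.imread("pics/m6.png")[y,270:296:4].max(1).tolist())
E
```

```text
0.0016519713666201183
box far edge [57.3  5.9] left [ 39.5 -36.1] right [39.5 48.2] near corners? [-47.2 -36.3] lever foot front [17.   5.4] slot [41.7 -4.3] [41.7 15.5]
pin crop [3.2 2.2]
clip_pin [256.6 289.3] 0.71 [2.9 3.4]
cap_top [210.9 487.3] 0.6 [ -1.5 156.4]
lever_top [230.9 289.5] 0.67 [3.  3.9]
180 [95, 96, 96, 95, 96, 97, 95]
188 [84, 98, 97, 95, 95, 96, 89]
196 [55, 55, 55, 54, 54, 54, 63]
204 [36, 36, 36, 36, 36, 52, 55]
212 [36, 36, 35, 35, 34, 43, 54]
220 [36, 35, 37, 34, 33, 37, 54]
228 [34, 35, 34, 33, 34, 32, 51]
236 [33, 33, 33, 32, 32, 32, 45]
244 [34, 34, 32, 34, 31, 31, 42]
252 [34, 33, 34, 32, 32, 32, 35]
260 [35, 33, 32, 33, 31, 32, 33]
268 [33, 31, 34, 32, 31, 32, 38]
276 [33, 32, 33, 31, 31, 29, 36]
284 [31, 32, 32, 33, 32, 29, 43]
292 [34, 32, 33, 31, 30, 29, 42]
300 [41, 36, 34, 31, 32, 29, 42]
308 [47, 46, 42, 30, 31, 39, 76]
316 [68, 53, 42, 28, 54, 80, 80]
324 [120, 100, 38, 29, 86, 79, 78]
332 [114, 91, 45, 91, 84, 77, 78]
340 [101, 105, 106, 103, 83, 77, 78]
```

Call:
drive_tool --moves '[-0.036,-0.052,0,0,0,0,0,0,0,0,0,0,0,0,-0.2,0,0,0,0,0,0,0,0,0]'

```text
time_s: 9.7
position: [0.6305, -0.1356, 0.3092]
tool_rot: [180.0, 0.2, -17.3]
ft_force: [-1.1, 0.3, -1.5]
gripper_width: 0.0169
gripper_force: 40.0
```

Call:
drive_tool --moves '[0,0,-0.15,0,0,0,0,0,-0.15,0,0,0,0,0,-0.13,0,0,0,0,0,0,0,0,0]'

```text
time_s: 10.1
position: [0.6305, -0.1355, 0.2888]
tool_rot: [-180.0, 0.1, -17.3]
ft_force: [-0.3, -0.7, -0.5]
gripper_width: 0.0173
gripper_force: 40.0
```

Call:
drive_tool --moves '[0,0,0,0,0,0,0,0,0,0,0,0,0,0,0,0,0,0,0,0,0,0,0,0,0,0,0,0,0,0]' --jaw 0.2

```text
time_s: 10.6
position: [0.6307, -0.1359, 0.2902]
tool_rot: [180.0, -0.0, -17.3]
ft_force: [0.6, 0.3, -0.3]
gripper_width: 0.0538
gripper_force: 0.0
```

Call:
drive_tool --moves '[0,0,0,0,0,0,0,0,0,0,0,0,0,0,0,0,0,0]'

```text
time_s: 10.9
position: [0.6307, -0.1357, 0.2899]
tool_rot: [180.0, -0.0, -17.3]
ft_force: [-0.0, 0.9, -0.2]
gripper_width: 0.0696
gripper_force: 0.0
```

Call:
drive_tool --moves '[0,0,0.3,0,0,0,0,0,0.6,0,0,0,0,0,0.6,0,0,0,0,0,0,0,0,0]'

```text
time_s: 11.3
position: [0.6309, -0.1357, 0.3705]
tool_rot: [-180.0, -0.5, -17.3]
ft_force: [0.4, -0.3, 1.0]
gripper_width: 0.0701
gripper_force: 0.0
```

```bash
python3 - <<'E'
from h import *
st=observe(); print(st["position"],st["tool_rot"],st["q"])
for n in("wrist","side","scene"):
  C=cam(n,st); capture(n)
  for q,z in(("clip_pin",.266),("cap_top",.19),("lever_top",.258)):
    for r in landmark_of(n,q)[:2]: print(n,q,np.round(r["pixel"],1),round(r["score"],2),np.round(atz(C,r["pixel"][::-1],z),4))
E
```

```text
[ 0.63092832 -0.13567875  0.3704506 ] [-179.98422034   -0.47625586  -17.25884177] [-1.51555271e+01  1.66149086e+01  4.42968576e+01 -1.94795563e-03
  1.18611720e+02  9.21023092e+01]
wrist clip_pin [216.9 284.6] 0.88 [ 0.6327 -0.1372  0.266 ]
wrist cap_top [198.1 456.6] 0.86 [ 0.5856 -0.2822  0.19  ]
wrist lever_top [216.2 286.6] 0.7 [ 0.6308 -0.1381  0.258 ]
side clip_pin [358.7 224.5] 0.97 [0.3192 0.5979 0.266 ]
side clip_pin [158.7 246.6] 0.75 [ 0.6371 -0.1433  0.266 ]
side cap_top [166.4 275.8] 0.7 [ 0.5928 -0.2811  0.19  ]
side cap_top [419.  207.2] 0.35 [0.3212 0.6639 0.19  ]
side lever_top [161.5 245.6] 0.61 [ 0.6385 -0.1384  0.258 ]
scene clip_pin [249.9 304.9] 0.71 [ 0.6411 -0.1357  0.266 ]
scene clip_pin [160.4 326.1] 0.6 [0.525  0.2081 0.266 ]
scene cap_top [289.9 265.6] 0.78 [ 0.5916 -0.2755  0.19  ]
scene lever_top [251.1 301.1] 0.6 [ 0.6316 -0.141   0.258 ]
scene lever_top [247. 309.] 0.36 [ 0.6444 -0.1166  0.258 ]
```

Call:
drive_tool --moves '[-0.1,-0.35,0,0,0,0.5,-0.15,-0.5,0,0,0,0.95,-0.2,-0.6,0,0,0,0.95,-0.2,-0.6,0,0,0,0.95,-0.2,-0.6,0,0,0,0.95]' --jaw 0

```text
time_s: 12.4
position: [0.5878, -0.2691, 0.3649]
tool_rot: [180.0, -0.0, 12.6]
ft_force: [0.5, -1.2, -0.4]
gripper_width: 0.0876
gripper_force: 0.0
```

Call:
drive_tool --moves '[-0.05,-0.2,0,0,0,0.95,0,0,0,0,0,0.95,0,0,0,0,0,0.95,0,0,0,0,0,0.95,0,0,0,0,0,0.95]'

```text
time_s: 12.9
position: [0.5857, -0.2782, 0.3648]
tool_rot: [180.0, -0.0, 45.2]
ft_force: [-0.0, 0.1, -0.4]
gripper_width: 0.0881
gripper_force: 0.0
```

Call:
drive_tool --moves '[0,0,0,0,0,0.95,0,0,0,0,0,0.95,0,0,-0.5,0,0,0.95,0,0,-0.5,0,0,0.5,0,0,0,0,0,0]'

```text
time_s: 13.4
position: [0.585, -0.2777, 0.3101]
tool_rot: [-179.6, -0.0, 68.0]
ft_force: [0.3, 0.7, -0.9]
gripper_width: 0.0877
gripper_force: 0.0
```

Call:
drive_tool --moves '[0,0,0,0,0,0,0,0,0,0,0,0]'

```text
time_s: 13.6
position: [0.5859, -0.2782, 0.3169]
tool_rot: [179.8, 0.0, 67.9]
ft_force: [0.2, -0.3, -0.1]
gripper_width: 0.0878
gripper_force: 0.0
```

```bash
cat > cap.py <<'E'
from h import *
st=observe(); print(st["position"],st["tool_rot"],st["q"]); C=cam("wrist",st); im=capture("wrist"); cv2.imwrite("pics/wc.png",im)
c=get_calibration("wrist")["T_tool_cam"]; print(c[0][3],c[1][3])
for q,z in(("cap_top",.19),("seat",.16),("clip_pin",.266)):
    for r in landmark_of("wrist",q)[:2]: print(q,np.round(r["pixel"],1),round(r["score"],2),np.round(atz(C,r["pixel"][::-1],z),4))
for r in silhouettes("wrist","cap")[:1]:
    print(r["score"],r["extent"]); m=r["region"].astype(np.uint8); k=max(cv2.findContours(m,0,2)[0],key=cv2.contourArea)
    W=np.array([atz(C,p[0],.19) for p in k]); print("hull z.19",W.min(0),W.max(0))
g=cv2.cvtColor(im,cv2.COLOR_BGR2GRAY); h=cv2.HoughCircles(g,3,1,20,param1=100,param2=25,minRadius=25,maxRadius=80)
if h is not None:
  for x,y,r in h[0][:3]: print("circ",x,y,r,np.round(atz(C,(x,y),.19),4),np.linalg.norm(atz(C,(x+r,y),.19)-atz(C,(x,y),.19)))
E
python3 cap.py
```

```text
[ 0.5859252 -0.2782085  0.316926 ] [1.79847556e+02 1.73542094e-02 6.79266968e+01] [-2.84038002e+01  1.47931550e+01  5.20933992e+01 -4.77140100e-04
  1.12960018e+02 -6.33070682e+00]
0.06485475766571952 -0.00025580169592842594
cap_top [211.1 287.7] 0.79 [ 0.587  -0.2801  0.19  ]
0.7 [287.8, 209.9, 68.2, 71.3]
hull z.19 [ 0.56113646 -0.30489034  0.19      ] [ 0.61303479 -0.25122812  0.19      ]
circ 283.5 174.5 79.4 [ 0.5944 -0.2536  0.19  ] 0.05773631584801994
circ 299.5 197.5 79.4 [ 0.5989 -0.2738  0.19  ] 0.05867031416526871
circ 316.5 216.5 60.7 [ 0.6053 -0.2921  0.19  ] 0.04544861885898946
```

Call:
drive_tool --moves '[0.02,-0.02,-0.5,0,0,0,0,0,-0.6,0,0,0,0,0,-0.5,0,0,0,0,0,0,0,0,0,0,0,0,0,0,0]'

```text
time_s: 14.35
position: [0.5866, -0.2791, 0.2353]
tool_rot: [-180.0, -0.0, 68.0]
ft_force: [0.5, 0.2, 0.2]
gripper_width: 0.0879
gripper_force: 0.0
```

```bash
python3 cap.py; python3 - <<'E'
from h import *
st=observe(); C=cam("wrist",st); P=st["position"]; print(P,proj(C,[[P[0],P[1],.19],[P[0],P[1],.17]]))
m=silhouettes("wrist","cap")[0]["region"]; print([(r,np.where(m[r])[0][[0,-1]].tolist()) for r in range(0,420,8) if m[r].any()])
E
```

```text
[ 0.58664711 -0.279087    0.23531924] [-1.79978809e+02 -2.28667479e-03  6.79890387e+01] [-2.84418903e+01  1.30109150e+01  6.25189836e+01 -1.04517619e-04
  1.04491415e+02 -6.43095550e+00]
0.06485515735680346 -0.00025875364321659156
cap_top [246.4 286.2] 0.92 [ 0.5864 -0.2799  0.19  ]
0.9 [288.4, 240.8, 93.2, 98.2]
hull z.19 [ 0.56169664 -0.30442146  0.19      ] [ 0.61293493 -0.25029592  0.19      ]
circ 288.5 243.5 45.2 [ 0.5882 -0.2788  0.19  ] 0.024045600303318423
circ 313.5 171.5 79.4 [ 0.6142 -0.2479  0.19  ] 0.04035908756527023
circ 260.5 133.5 68.4 [ 0.5967 -0.2205  0.19  ] 0.03386851372115261
[ 0.58719896 -0.27935616  0.23695017] [[285.74596089 243.9513884 ]
 [285.62175254 233.00622486]]
[(192, [275, 297]), (200, [259, 315]), (208, [251, 321]), (216, [246, 327]), (224, [243, 331]), (232, [241, 332]), (240, [241, 334]), (248, [239, 333]), (256, [242, 332]), (264, [245, 330]), (272, [250, 324]), (280, [259, 314]), (288, [280, 297])]
```

Call:
drive_tool --moves '[0,0,-0.4,0,0,0,0,0,-0.4,0,0,0,0,0,-0.2,0,0,0,0,0,-0.08,0,0,0,0,0,0,0,0,0]'

```text
time_s: 15.15
position: [0.5867, -0.2791, 0.1808]
tool_rot: [-180.0, -0.0, 68.0]
ft_force: [0.3, 0.7, -0.2]
gripper_width: 0.0877
gripper_force: 0.0
```

Call:
drive_tool --moves '[0,0,0,0,0,0,0,0,0,0,0,0,0,0,0,0,0,0,0,0,0,0,0,0,0,0,0,0,0,0]' --jaw 1 --grip_force 60

```text
time_s: 15.65
position: [0.5868, -0.2792, 0.1811]
tool_rot: [180.0, 0.0, 68.0]
ft_force: [0.8, -0.4, -0.3]
gripper_width: 0.0518
gripper_force: 60.1
```

Call:
drive_tool --moves '[0,0,0,0,0,0,0,0,0,0,0,0,0,0,0,0,0,0]'

```text
time_s: 15.95
position: [0.5869, -0.2792, 0.1812]
tool_rot: [180.0, 0.0, 68.0]
ft_force: [1.5, -0.3, 1.4]
gripper_width: 0.0515
gripper_force: 60.0
```

```bash
python3 -c "
from h import *
s=observe();print(s['position'],s['tool_rot'],s['ft_force'],s['wrist_torque'],s['q'])"
```

```text
[ 0.58687353 -0.27916684  0.18115461] [1.79961110e+02 2.94409540e-03 6.80005996e+01] [ 1.52264921 -0.29517019  1.42637682] [-0.05462474 -0.09003544 -0.02411077] [-2.84393513e+01  1.27131992e+01  6.83402170e+01  1.45402488e-03
  9.89076086e+01 -6.43972630e+00]
```

Call:
drive_tool --moves '[0,0,0,0,0,0.4,0,0,0,0,0,0.4,0,0,0,0,0,0.4,0,0,0,0,0,0.4,0,0,0,0,0,0]'

```text
time_s: 16.45
position: [0.5868, -0.2792, 0.1811]
tool_rot: [180.0, 0.0, 79.0]
ft_force: [0.4, -0.8, 1.8]
gripper_width: 0.0515
gripper_force: 60.0
```

```bash
python3 -c "
from h import *
s=observe();print(s['position'],s['tool_rot'],s['ft_force'],s['wrist_torque'],s['q'])"
```

```text
[ 0.58675041 -0.27920058  0.18112344] [1.7997784e+02 1.2221920e-02 7.9019802e+01] [ 0.4492713  -0.81594592  1.75402197] [-0.05347095  0.01989378  0.07154343] [-2.84438638e+01  1.27112170e+01  6.83456328e+01 -5.06962934e-03
  9.89183438e+01 -1.74644552e+01]
```

Call:
drive_tool --moves '[0,0,0,0,0,0.4,0,0,0,0,0,0.4,0,0,0,0,0,0.4,0,0,0,0,0,0.4]'

```text
time_s: 16.85
position: [0.5868, -0.2792, 0.1811]
tool_rot: [180.0, 0.0, 90.0]
ft_force: [-0.2, -0.5, 1.8]
gripper_width: 0.0517
gripper_force: 60.0
```

```bash
python3 -c "
from h import *
s=observe();print(s['position'],s['tool_rot'],s['ft_force'],s['wrist_torque'],s['q'])"
```

```text
[ 0.58676613 -0.27919299  0.18112791] [1.79976765e+02 1.56126866e-02 9.00233455e+01] [-0.21683209 -0.49714835  1.84577451] [-0.01859571 -0.08003381 -0.08993361] [-2.84438152e+01  1.27100402e+01  6.83465285e+01 -2.68213846e-03
  9.89155635e+01 -2.84675802e+01]
```

Call:
drive_tool --moves '[0,0,0,0,0,0.6,0,0,0,0,0,0.8,0,0,0,0,0,0.8,0,0,0,0,0,0.8,0,0,0,0,0,0.8]'

```text
time_s: 17.35
position: [0.587, -0.2792, 0.1812]
tool_rot: [180.0, 0.1, 116.3]
ft_force: [0.7, -1.4, 1.7]
gripper_width: 0.0517
gripper_force: 60.0
```

```bash
python3 -c "
from h import *
s=observe();print(s['position'],s['tool_rot'],s['ft_force'],s['wrist_torque'],s['q'])
im=capture('scene');cv2.imwrite('pics/sc9.png',im)"
```

```text
[ 0.58701313 -0.27924482  0.18115287] [1.79959193e+02 5.07828441e-02 1.16261762e+02] [ 0.73695562 -1.41800573  1.69480121] [-0.02405349 -0.26194418 -0.04560808] [-2.84408214e+01  1.27145672e+01  6.83388417e+01  4.00955244e-03
  9.88815650e+01 -5.47019806e+01]
```

Call:
drive_tool --moves '[0,0,0,0,0,0.8,0,0,0,0,0,0.8,0,0,0,0,0,0.8,0,0,0,0,0,0.8,0,0,0,0,0,0.8]'

```text
time_s: 17.9
position: [0.5873, -0.2791, 0.1812]
tool_rot: [180.0, 0.1, 143.7]
ft_force: [3.0, -0.3, 0.9]
gripper_width: 0.052
gripper_force: 60.0
```

Call:
drive_tool --moves '[0,0,0,0,0,0.8,0,0,0,0,0,0.8,0,0,0,0,0,0.8,0,0,0,0,0,0.8,0,0,0,0,0,0.8]'

```text
time_s: 18.4
position: [0.5875, -0.2788, 0.1812]
tool_rot: [180.0, 0.1, 171.2]
ft_force: [2.8, 0.6, 1.3]
gripper_width: 0.0516
gripper_force: 60.0
```

```bash
python3 -c "
from h import *
s=observe();print(s['position'],s['tool_rot'],s['ft_force'],s['wrist_torque'],s['q'])"
```

```text
[ 0.58752536 -0.2788428   0.181167  ] [1.79980382e+02 1.18705964e-01 1.71204641e+02] [2.84765846 0.62665657 1.34563112] [ 0.14078954 -0.60651784 -0.06437741] [-2.84157965e+01  1.27211351e+01  6.83299470e+01  5.90406860e-02
  9.88436871e+01 -1.09611328e+02]
```

Call:
drive_tool --moves '[0,0,0,0,0,0.85,0,0,0,0,0,0.85,0,0,0,0,0,0.85,0,0,0,0,0,0.85,0,0,0,0,0,0.85]'

```text
time_s: 18.9
position: [0.588, -0.2777, 0.1811]
tool_rot: [179.9, 0.2, -159.5]
ft_force: [4.9, 4.8, 1.6]
gripper_width: 0.0516
gripper_force: 60.0
```

Call:
drive_tool --moves '[0,0,0.03,0,0,0,0,0,0.03,0,0,0,0,0,0,0,0,0]'

```text
time_s: 19.2
position: [0.5875, -0.2774, 0.1816]
tool_rot: [179.8, 0.0, -159.7]
ft_force: [5.6, 2.8, -5.8]
gripper_width: 0.0515
gripper_force: 60.0
```

Call:
drive_tool --moves '[0,0,0,0,0,0,0,0,0,0,0,0]'

```text
time_s: 19.4
position: [0.5875, -0.2774, 0.1816]
tool_rot: [179.8, 0.1, -159.7]
ft_force: [5.2, 3.4, -4.8]
gripper_width: 0.0515
gripper_force: 60.0
```

```bash
python3 -c "
from h import *
s=observe();print(s['position'],s['tool_rot'],s['ft_force'],s['wrist_torque'],s['q'])
for n in ('scene','side'):
  capture(n)
  for q in ('cap','cap_top'):
    print(n,q,[(np.round(r['pixel'],1),r['score']) for r in landmark_of(n,q)[:2]])"
```

```text
[ 0.58753181 -0.27740053  0.1816379 ] [ 1.79799425e+02  5.31968671e-02 -1.59734575e+02] [ 5.15189985  3.43117399 -4.84714525] [ 0.66265219 -0.97295897 -0.13137764] [ -28.36167575   12.81833231   68.17116761    0.17470286   99.12581446
 -138.59965888]
scene cap []
scene cap_top []
side cap [(array([174.3, 274.2]), 0.53)]
side cap_top [(array([168.6, 275.5]), 0.64)]
```

```bash
python3 -c "
from h import *
im=capture('wrist'); cv2.imwrite('pics/w10.png',im); g=im.max(2)
r=silhouettes('wrist','cap'); print([(x['score'],x['extent']) for x in r[:2]])
w=cv2.imread('pics/wc.png').max(2)
print('before'); print(w[215:285:6,236:340:5])
print('now'); print(g[225:313:6,226:350:5])"
```

```text
[(0.69, [287.1, 265.1, 128.5, 99.9])]
before
[[ 85 101  90  89  94 105 105 105 106 106 106 105 106 106 106 106 107  93
  101 123  87]
 [ 73 102  80 102 104 104 104 103 102 102 101 102 101 101 100 101 100 100
   96 108  87]
 [ 88  99  82 101 102 103 102 103 103 103 102 102 103 104 103 102 104 107
   99  96  88]
 [ 90  86 101 101  99 101 101 100 102 101 101 101 102 102 102 103 103 102
  100  73  75]
 [ 89  71  98  98 100  97  98  98 100 100  98 101 100 102 101 101  99 101
  100  81 182]
 [ 88  74 100  58  43  43  43  41  44  44  45  45  46  45  46  47  47  46
   99  91 181]
 [ 87  72 100  44  42  43  44  44  43  43  45  55  60  67  80  87  96  97
   98  77 176]
 [ 85  94  96  97  98  98  99  98  98  97  99  97  98  98  98  98  99  99
  103  98 169]
 [ 85  86  82  99 100  99  99  98  97  97  97  97  97  97  95  98  98  98
   93 169 165]
 [ 85  86  89  95  99 100 100 101 103 102 101 102 101 100 100 101 100 100
  151 166 164]
 [ 83  86  88  87 100 102 100 100 100 100 101 100 100 101  99  99  98 101
  172 169 170]
 [ 87  87  85  74  63  78  99  98 100 100  99 100 102 100 103  84  67  45
  
[... 893 characters left out ...]
24 124 124 123 124 126 126 125 124 125
  124 125 123 123 123 124  84]
 [104 125 125 125 125 123 124 124 125 123 122 123 121 123 121 122 121 122
  123 123 124 124 124 124  88]
 [108 122 122 121 123 123 124 124 123 125 125 124 125 124 115 108 104  96
   70  59  47  48  53 124 100]
 [118 125  46  46  50  50  50  53  52  53  52  52  53  55  53  54  54  54
   53  66  66  52  54 121  99]
 [117 123  52  53  52  53  54  55  53  54  53  52  54  52  51  52  52  55
   61  83 104  95 103 120  88]
 [ 87 119  97 104 119 118 120 121 121 120 122 123 123 123 122 121 122 122
  120 121 161 120 120 120  76]
 [151 123 121 121 121 121 120 121 122 121 122 122 124 122 123 125 124 124
  124 124 125 124 122 121 210]]
```

The cap's line kept its angle to the gripper, so it turned about 131° with the tool. It is only binding sideways with about 6 N, so I'll relieve that and then lift.

Call:
drive_tool --moves '[0.03,0.02,0,0,0,0,0,0,0,0,0,0,0,0,0.04,0,0,0,0,0,0,0,0,0]'

```text
time_s: 20.2
position: [0.5877, -0.2773, 0.1846]
tool_rot: [179.8, -0.1, -159.7]
ft_force: [-0.3, 5.3, -8.5]
gripper_width: 0.0515
gripper_force: 60.0
```

```bash
python3 -c "
from h import *
s=observe();print(s['position'],s['tool_rot'],s['ft_force'],s['wrist_torque'],s['q'])"
```

```text
[ 0.58770665 -0.27727612  0.18463744] [ 1.79824492e+02 -9.06590440e-02 -1.59657534e+02] [-0.3305748   5.29834879 -8.52729684] [ 0.92345219  0.03935131 -0.14450456] [-2.82812329e+01  1.29045894e+01  6.77690584e+01  4.86515868e-02
  9.95179728e+01 -1.38615595e+02]
```

Call:
drive_tool --moves '[0,0.03,0,0,0,0,0,0,0.06,0,0,0,0,0,0.06,0,0,0,0,0,0,0,0,0]'

```text
time_s: 20.6
position: [0.5889, -0.2773, 0.1947]
tool_rot: [-179.8, 0.2, -159.7]
ft_force: [0.3, -0.5, -2.2]
gripper_width: 0.0516
gripper_force: 60.0
```

```bash
python3 -c "
from h import *
s=observe();print(s['position'],s['tool_rot'],s['ft_force'],s['wrist_torque'])
g=capture('wrist').max(2)
print(g[255:313:6,226:350:8])"
```

```text
[ 0.58888204 -0.27728022  0.19472527] [-1.79786872e+02  1.68426468e-01 -1.59662266e+02] [ 0.34677405 -0.49149863 -2.24947837] [ 0.03342151 -0.06179535  0.0038479 ]
[[ 31  93 126 126 127 127 127 127 128 125 125 124 123 122 101  33]
 [116 109 123 122 121 122 120 119 123 123 122 122 123 125  97  44]
 [ 88 123 124 123 123 122 123 123 125 124 125 124 124 122 121 126]
 [ 93 124 123 121 122 121 123 122 123 124 122 122 123 123 121  83]
 [105 124 123 123 122 123 121 120 119 119 118 120 122 122 120  88]
 [108 119 120 121 122 123 124 123 123 114 101  82  55  47 121 100]
 [115  57  46  49  51  52  52  52  51  52  52  51  59  58 120  99]
 [117  89  52  51  53  53  53  50  51  52  51  61  70  96 117  86]
 [ 87 117 101 117 118 119 120 120 121 120 120 120 120 118 119  75]
 [168 120 119 120 119 120 120 121 122 122 121 124 121 121 121 213]]
```

Call:
drive_tool --moves '[0,0,0.2,0,0,0,0,0,0.4,0,0,0,0,0,0.5,0,0,0,0,0,0.5,0,0,0,0,0,0.3,0,0,0]'

```text
time_s: 21.15
position: [0.5885, -0.2768, 0.291]
tool_rot: [-179.8, 0.2, -159.6]
ft_force: [0.6, -0.4, -1.5]
gripper_width: 0.0517
gripper_force: 60.0
```

Call:
drive_tool --moves '[0,0,0,0,0,0,0,0,0,0,0,0,0,0,0,0,0,0,0,0,0,0,0,0]'

```text
time_s: 21.55
position: [0.5879, -0.2765, 0.2852]
tool_rot: [179.9, -0.1, -159.6]
ft_force: [-0.7, -0.2, -2.6]
gripper_width: 0.0515
gripper_force: 60.0
```

```bash
python3 -c "
from h import *
s=observe();print(s['position'],s['ft_force'],s['gripper_width'],s['gripper_force'])
for n in ('scene','side','wrist'):
  capture(n);C=cam(n,s)
  for q,z in (('cap_top',s['position'][2]+.01),('clip_pin',.266),('lever_top',.258)):
    print(n,q,[(np.round(r['pixel'],1).tolist(),round(r['score'],2),np.round(atz(C,r['pixel'][::-1],z),3).tolist()) for r in landmark_of(n,q)[:3]])"
```

```text
[ 0.58794886 -0.27645955  0.28523866] [-0.67046382 -0.22343927 -2.62178316] 0.05152463231640621 59.999219393357635
scene cap_top []
scene clip_pin [([151.0, 374.7], 0.6, [0.648, 0.335, 0.266]), ([250.1, 303.6], 0.53, [0.638, -0.138, 0.266]), ([156.4, 323.6], 0.41, [0.509, 0.22, 0.266])]
scene lever_top [([247.2, 300.4], 0.61, [0.623, -0.131, 0.258])]
side cap_top [([138.5, 275.0], 0.48, [0.594, -0.275, 0.295])]
side clip_pin [([357.5, 222.8], 0.83, [0.323, 0.597, 0.266]), ([169.3, 278.1], 0.56, [0.514, -0.108, 0.266]), ([159.5, 246.6], 0.52, [0.634, -0.138, 0.266])]
side lever_top [([164.3, 246.4], 0.6, [0.627, -0.12, 0.258])]
wrist cap_top [([293.9, 285.6], 0.82, [0.587, -0.278, 0.295])]
wrist clip_pin []
wrist lever_top []
```

The cap is held about 105 mm above its seat, and the clip shows unmoved on the upright lever.

```bash
python3 -c "
from workcell import finish_job; print(finish_job())"
```

```text
the job is handed in; nothing more can be done
None
```

The job is handed in at about 22 s of the 54 s: the clip is on the start lever with the lever still upright, the cap came free anticlockwise (right-handed thread), and the gripper still holds it about 10 cm above its seat. I don't have the judge's verdict.

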